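Draw out the telescopic oven brush and hold it at full length

TASK

I want to wipe down the tubes of the oven brush on the pass: press the stand's red clamp lever down until it clicks and stays down, then press the yellow button on the brush's collar until it stays in. Then take the orange grip and pull it straight out past the first stop to the second, so that both tubes are fully out, and finish while still gripping it and holding it there, because it springs back when let go. Leave the other things on the counter where they stand.

Things in the scene. Friction and masses are not known exactly. Their poses are not given: they have to be found in the camera images.
- stand: Fixed bench stand: white base 100 x 200 x 12 mm (x -50 to 50, y -70 to 130), turned about the vertical only, origin on the counter. It carries a green telescopic brush, level, along its y axis at x 0, height 85 mm: bristle head 64 mm wide, top 117, at y 152 to 204; black collar with the button at y -52 to -100; orange grip beyond. Pull direction: the stand's -y.
- lever (a joint): Red clamp lever, rad: 0 up (start), 0.45 fully down. Hinge at x 45, y 45, height 118 mm in the stand's frame; it reaches across the brush to -x. Sprung: about 4 N at the paddle; beyond 0.36 a detent draws it down and holds it. Down, its tooth blocks a flange of the brush; while it is up, the whole brush slides in the stand when pulled.
- lever_pad (a point): Centre of the top face of the lever's red paddle, 36 x 36 mm, 95 mm from the hinge. In the stand's frame y 45 mm; up: x -39, height 163 mm, tilted 0.45 rad; down: x -50, height 122 mm, level.
- release (a joint): Yellow round push button on top of the black collar, m: 0 = out as at the start, 0.008 = fully in. Sprung: takes about 4 N; beyond 0.006 it latches and stays in. Until it is in, a pin locks both tubes.
- button_top (a point): Centre of the top face of the yellow button, 22 mm across, 117 mm above the counter when out and 109 mm when in; it moves straight down; the collar's top, 22 mm wide or more around it, is at 107 mm. In the stand's frame at x 0, y -75 mm.
- brush (a joint): How far the whole brush has slid in the stand's saddles in the pull direction, m: 0 = home, as at the start; with the lever down it can move only about 3 mm, with the lever up 45 mm, against about 1.5 N of friction.
- tube1 (a joint): First (aluminium, 22 mm thick) tube, m: 0 = in, 0.05 = out at its stop (the first stop). A spring of 4 to 5 N draws it back in.
- tube2 (a joint): Second (steel, 16 mm thick) tube out of the first, m: 0 = in, 0.05 = out at its stop (the second stop). A spring of 8 to 9 N draws it back in, so the first tube comes out first.
- pull_grip: Orange round grip on the end of the second tube: 26 mm across, 60 mm long, its two ends have black flanges 34 mm across and 4 mm thick. Origin at its centre, on the brush's axis, 85 mm above the counter; its y axis is the stand's y axis. At the start 146 mm from the stand's origin along its -y, 100 mm farther when both tubes are out. Nothing lies under it but the counter.
- salt_jar: Bystander: salt jar, glass with a steel cap, upright, 56 mm across, 75 mm tall. Origin at the centre of its underside.
- prep_bowl: Bystander: steel bowl, 100 mm across, 45 mm tall. Origin at the centre of its underside.
- timer: Bystander: white kitchen timer lying flat, 62 x 62 x 22 mm, red buttons. Origin at the centre of its underside.
- oil_bottle: Bystander: amber oil bottle with a red cap, 60 mm across, 170 mm tall. Origin at the centre of its underside.
- mug: Bystander: white mug, 80 mm across, 90 mm tall. Origin at the centre of its underside.
- spice_can: Bystander: steel spice can, 66 mm across, 100 mm tall. Origin at the centre of its underside.

How it is judged (in metres and radians):
On the way, in this order (a step that is already met when the one before it is completed fails the run):
1. the clamp lever is pressed down past its detent, the button still out (value of joint lever above 0.4 rad and value of joint release below 0.005 m), for 0.2 s.
2. the button is pressed in and latched, the tubes still in, the lever still down (value of joint release above 0.0065 m and value of joint lever above 0.4 rad and value of joint each of tube1, tube2 below 0.01 m), for 0.2 s.
At the end, for the whole second after the job is handed in: Both tubes are out to within 4 mm of their 50 mm stops, the lever is down (over 0.40 rad) and the button in (over 6.5 mm), the brush is still clamped in the stand (slid less than 8 mm), and the fingers still hold the grip (over 3 N of contact), at rest (under 20 mm/s) (value of joint each of tube1, tube2 above 0.046 m and value of joint lever above 0.4 rad and value of joint release above 0.0065 m and value of joint brush below 0.008 m and contact force between the fingers and pull_grip above 3 N and linear speed of pull_grip below 0.02 m/s); the arm keeps its last pose, push and grip.
It fails at once if a bystander is shoved more than 30 mm (distance of any of salt_jar, prep_bowl, timer, oil_bottle, mug, spice_can from where it was at the start of the episode above 0.03 m).
It fails at once if a bystander is knocked over (angle between any of salt_jar, prep_bowl, timer, oil_bottle, mug, spice_can's own z axis and vertical above 0.5 rad).
It also fails if it takes over 50 s, if anything falls off the work surface, if the arm or the gripper's body presses on something with over 40 N, if the wrist force passes 120 N, or if a joint passes its speed limit or range.

ROBOT

A 6-joint arm with a two-finger parallel gripper is mounted at the origin on the work surface. World frame = base frame: x ahead of the robot, y to its left, z up, the work surface at z = 0. Lengths are in mm, angles in rad, forces in N, time in s.
With the tool pointing down it reaches from about 400 to 825 mm from the base axis. Payload 7 kg.
Tool frame: the origin (TCP) lies midway between the tips of the shut fingers; the grasp point (between the pads) lies 19 mm behind it; z points along the fingers, y is the line along which they close (so a half turn about z gives the same grasp; the last joint's range is limited). The gripper opens to 85 mm and grips with 20 to 120 N. Pads are 22 mm wide; open, the fingers measure 114 mm over their backs; the gripper's body (76 mm by 85 mm) begins 54 mm behind the grasp point. The pads swing forward as they close: fully open they stand 13 mm farther back than shut.
Start: joints at [-0.913, 0.359, 0.012, 0, -1.224, -0.288], TCP at [243.937, -629.357, 231.302] pointing down, gripper open.
Joint ranges: [-3.07, 3.07], [-1.43, 2.12], [-1.02, 1.25], [-3.03, 1.67], [-3.05, -0], [-3.03, 3.03]. Speed limits (rad/s): [2.39, 2.39, 3.01, 3.14, 3.14, 3.14].

INTERFACE

Orientations are given as a unit quaternion [x, y, z, w].
In Python, from workcell import ctrl gives the robot as it stands.
- The arm moves only by the tool jog_arm, never from a script. Its argument "commands" is a list of rows, each an object of numbers: "wx", "wy", "wz": the turn, a rotation vector about the world's x, y, z in degrees; "dx", "dy", "dz": the shift along the world's x, y, z in m; "grip": the closure, from 0 (fully open) to 1 (shut). A call has 1 to 12 rows; each row shifts and turns the commanded pose from where the row before left it; what a row does not reach is not made up. A row lasts 1/12 s, in which the tool goes at most 41.7 mm and 7.16 degrees, less where a joint would pass 70% of its speed; a pose out of reach is approached as far as the arm can. A call is refused whole if a number of a shift passes 0.0417 or a number of a turn 7.16, either way. A call with a gripper value outside its range is refused whole. The fingers move at their own pace and stop on an object; "force" is the grip in N (left out, the last holds). Time passes only in rows, so rows that do not move let the fingers close. It gives the time, the measured TCP pose, the force, the opening and the grip force at its end, in the units of the state.
- ctrl.get_state(): the state, without advancing time (a new reading comes with each control period).
- ctrl.grab_frame(name): name is "side" or "top"; returns the picture (384x512x3 uint8, red, green, blue); there is no depth.
- ctrl.get_calibration(name): a dict with "intrinsics" (3x3 intrinsics, pixels), "R" (3x3) and "t" (3): a world point X has camera coordinates R X + t. Camera axes: x right, y down, z forward; pixel columns grow to the right and rows downward; lengths in mm; the calibration is good to about 2 mm. A picture is of the moment at which its call begins. get_calibration takes no time and is no camera call.
- ctrl.job_done(): hands the job in; it is judged then, once.
Trained networks look in the newest picture that a camera, given by its name, has taken for a name from the list of things; names that differ only in an ending like _2 or _b are one class to them, and where a whole thing is asked for, a point or a joint stands for the part that bears it (a point fixed in the world has none). Each returns a list of dicts, best first, with "p" (0 to 1); they miss things now and then, are a little off and sometimes report something else, mostly with a low value. They report only what shows in the picture. A call takes as long as a camera call.
- ctrl.boxes_of(camera, thing): "at" ([x, y, z] in mm, in the coordinates of the camera as it stood for that picture, good to about 4 mm: the middle of the surface that is visible of it).
- ctrl.regions_of(camera, thing): "region" (384x512 bool, what is visible of it).
- ctrl.landmark_of(camera, thing): "at" ([x, y, z] in mm, in the coordinates of the camera as it stood for that picture, good to about 4 mm: a listed point, or the origin of a listed thing).
The state is a dict: "clock": time; "joint_pos": joint angles; "qd": joint speeds; "joint_torque": joint torques, N m; "eef_pos": TCP position; "tcp_rot": TCP orientation; "contact_force": force on the tool from outside, world axes, zero at the start; "torque": the same for the moment, N m; "finger_gap": finger opening in mm; "gripper_force": force on a finger pad.
Only numpy, scipy, OpenCV 4.12 (cv2) and the standard library are available. Lean on these libraries where they do the work, as an engineer would, in place of code of your own. Each camera call takes 0.05 s, during which the arm holds its last target. There are 200 camera calls.

## Working session

There is one attempt and no reset: what is moved stays moved. The work goes in short steps, Python scripts to look and compute and a tool call to move; the robot and the scene stay as the last step left them, time stands still between calls to the robot, and variables do not carry over. Pictures are saved under pics/ and viewed, at most 10 in all, crops included, and the job is handed in when it is done.

Besides the shell and the picture viewer there is one more tool, called after ">>>" by a JSON object that holds its "name" and its "arguments", one argument or row to a line. jog_arm: Moves the arm, as the interface text tells. Its arguments: {"type":"object","properties":{"commands":{"type":"array"},"force":{"type":"number"}},"required":["commands"]}

```bash
mkdir -p pics; cat > h.py <<'E'
import numpy as np,cv2
from workcell import ctrl
def w(cam,p):
    c=ctrl.get_calibration(cam);return np.array(c["R"]).T@(np.array(p)-np.array(c["t"]))
E
python3 - <<'E'
from h import *
for cam in("top","side"):
    f=ctrl.grab_frame(cam);cv2.imwrite(f"pics/{cam}0.png",f[:,:,::-1])
    for n in("stand","lever_pad","button_top","pull_grip","salt_jar","prep_bowl","timer","oil_bottle","mug","spice_can"):
        if cam=="side" and n not in("stand","lever_pad","button_top","pull_grip"): continue
        print(cam,n,[(w(cam,d["at"]).round().tolist(),round(d["p"],2)) for d in ctrl.landmark_of(cam,n)[:2]])
s=ctrl.get_state();print(s)
E
```

```text
top stand [([600.0, 155.0, 4.0], 0.61), ([722.0, -387.0, -5.0], 0.36)]
top lever_pad [([551.0, 196.0, 167.0], 0.98), ([616.0, 11.0, 91.0], 0.47)]
top button_top [([611.0, 85.0, 117.0], 0.61)]
top pull_grip [([618.0, 13.0, 86.0], 0.58)]
top salt_jar [([699.0, 257.0, -0.0], 0.57), ([725.0, -389.0, -4.0], 0.35)]
top prep_bowl [([747.0, 135.0, 2.0], 0.64)]
top timer [([446.0, 214.0, 2.0], 0.66)]
top oil_bottle [([474.0, -418.0, -1.0], 0.92), ([724.0, -388.0, -2.0], 0.35)]
top mug [([613.0, -418.0, -0.0], 0.78)]
top spice_can [([724.0, -391.0, -3.0], 0.64)]
side stand []
side lever_pad [([553.0, 193.0, 164.0], 0.65), ([718.0, -392.0, -0.0], 0.22)]
side button_top [([609.0, 86.0, 118.0], 0.66)]
side pull_grip [([622.0, 13.0, 84.0], 0.83)]
{'clock': 0.8, 'joint_pos': array([-9.12909359e-01,  3.58564859e-01,  1.19066236e-02, -2.44596498e-06,
       -1.22409362e+00, -2.88060979e-01]), 'qd': array([ 5.15773095e-05, -2.79710771e-04,  3.33104413e-04,  1.81887261e-04,
        2.96395550e-04, -1.66070785e-04]), 'joint_torque': array([ 5.62839614e-04, -5.82882464e+01,  2.93648404e+01,  6.94176212e+00,
       -5.40858673e-04, -2.93249525e-05]), 'eef_pos': array([ 243.93454467, -629.36220524,  231.32743197]), 'tcp_rot': array([-1.83860603e-01,  9.82952327e-01, -1.92697131e-05,  1.11526297e-05]), 'contact_force': array([0.04486108, 0.80182486, 0.07455186]), 'torque': array([ 0.04206824, -0.01075309, -0.00642643]), 'gripper_force': 0.0, 'finger_gap': 85.48896189060757}
```

View pics/top0.png

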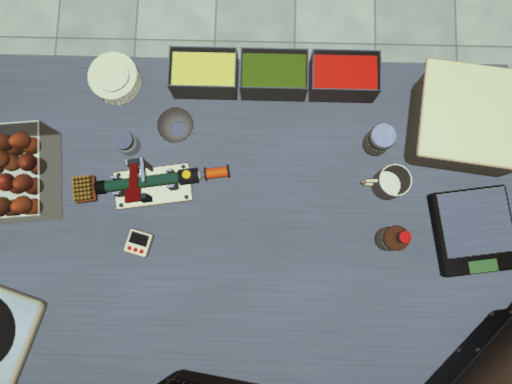

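View pics/side0.png

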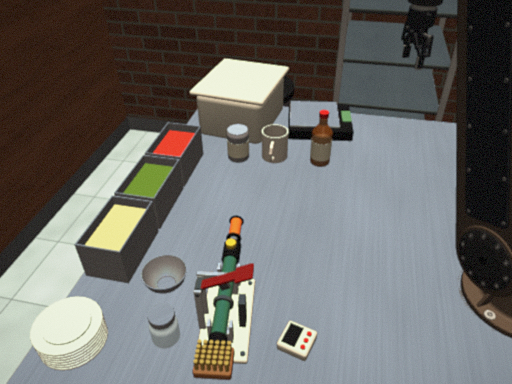

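The top view shows the stand at about (150,187), the lever paddle at (133,183), the button at (186,175) and the orange grip at (216,172). The side view shows the same layout and the area around the grip is clear.

```bash
python3 - <<'E'
from h import *
from scipy.optimize import least_squares
S=[(0,0),(-39,45),(-39,45),(0,-75),(0,-75),(0,-146),(0,-146)]
W=[(600,155),(551,196),(553,193),(611,85),(609,86),(618,13),(622,13)]
# pixel-based: hue centroids of grip & button in top
f=lambda p:np.ravel([[p[0]+x*np.cos(p[2])-y*np.sin(p[2])-a,p[1]+x*np.sin(p[2])+y*np.cos(p[2])-b] for (x,y),(a,b) in zip(S,W)])
r=least_squares(f,[600,155,.13]);p=r.x;print(p,np.abs(r.fun).max())
T=lambda x,y:(p[0]+x*np.cos(p[2])-y*np.sin(p[2]),p[1]+x*np.sin(p[2])+y*np.cos(p[2]))
for n,q in dict(padup=(-39,45),padmid=(-45,45),btn=(0,-75),grip=(0,-146),out=(0,-246)).items():print(n,np.round(T(*q),1))
E
```

```text
[5.98014530e+02 1.57265773e+02 1.56726862e-01] 2.814987030714633
padup [552.5 195.6]
padmid [546.5 194.7]
btn [609.7  83.2]
grip [620.8  13.1]
out [636.4 -85.7]
```

>>> {"name": "jog_arm", "arguments": {
  "commands": [
    {"dx": 0.014,"dy": 0.039,"wz": 7,"grip": 1},
    {"dx": 0.014,"dy": 0.039,"wz": 7,"grip": 1},
    {"dx": 0.014,"dy": 0.039,"wz": 7,"grip": 1},
    {"dx": 0.014,"dy": 0.039,"wz": 7,"grip": 1},
    {"dx": 0.014,"dy": 0.039,"wz": 7,"grip": 1},
    {"dx": 0.014,"dy": 0.039,"wz": 7,"grip": 1},
    {"dx": 0.014,"dy": 0.039,"wz": 7,"grip": 1},
    {"dx": 0.014,"dy": 0.039,"wz": 7,"grip": 1},
    {"dx": 0.014,"dy": 0.039,"wz": 7,"grip": 1},
    {"dx": 0.014,"dy": 0.039,"wz": 7,"grip": 1},
    {"dx": 0.014,"dy": 0.039,"wz": 6,"grip": 1},
    {"dx": 0.014,"dy": 0.039,"grip": 1}
  ]
}}

```text
validation failed for argument at $.co...
```

>>> {"name": "jog_arm", "arguments": {
  "commands": [
    {"dx": 0.014,"dy": 0.039,"dz": 0,"wx": 0,"wy": 0,"wz": 7,"grip": 1}
  ]
}}

```text
clock: 0.88
eef_pos: [256.5, -593.8, 229.6]
tcp_rot: [-0.241, 0.97, 0.0, -0.001]
contact_force: [2.7, 0.6, 0.4]
finger_gap: 75.2
gripper_force: 0.0
```

>>> {"name": "jog_arm", "arguments": {
  "commands": [
    {"dx": 0.014,"dy": 0.039,"dz": 0,"wx": 0,"wy": 0,"wz": 7,"grip": 1},
    {"dx": 0.014,"dy": 0.039,"dz": 0,"wx": 0,"wy": 0,"wz": 7,"grip": 1},
    {"dx": 0.014,"dy": 0.039,"dz": 0,"wx": 0,"wy": 0,"wz": 7,"grip": 1},
    {"dx": 0.014,"dy": 0.039,"dz": 0,"wx": 0,"wy": 0,"wz": 7,"grip": 1},
    {"dx": 0.014,"dy": 0.039,"dz": 0,"wx": 0,"wy": 0,"wz": 7,"grip": 1},
    {"dx": 0.014,"dy": 0.039,"dz": 0,"wx": 0,"wy": 0,"wz": 7,"grip": 1},
    {"dx": 0.014,"dy": 0.039,"dz": 0,"wx": 0,"wy": 0,"wz": 7,"grip": 1},
    {"dx": 0.014,"dy": 0.039,"dz": 0,"wx": 0,"wy": 0,"wz": 7,"grip": 1},
    {"dx": 0.014,"dy": 0.039,"dz": 0,"wx": 0,"wy": 0,"wz": 7,"grip": 1},
    {"dx": 0.014,"dy": 0.039,"dz": 0,"wx": 0,"wy": 0,"wz": 7,"grip": 1}
  ]
}}

```text
clock: 1.72
eef_pos: [398.1, -198.5, 231.8]
tcp_rot: [0.758, -0.653, 0.001, -0.0]
contact_force: [0.7, -0.7, 0.0]
finger_gap: -0.0
gripper_force: 0.0
```

>>> {"name": "jog_arm", "arguments": {
  "commands": [
    {"dx": 0.014,"dy": 0.039,"dz": 0,"wx": 0,"wy": 0,"wz": 0,"grip": 1},
    {"dx": 0.014,"dy": 0.039,"dz": 0,"wx": 0,"wy": 0,"wz": 0,"grip": 1},
    {"dx": 0.014,"dy": 0.039,"dz": 0,"wx": 0,"wy": 0,"wz": 0,"grip": 1},
    {"dx": 0.014,"dy": 0.039,"dz": 0,"wx": 0,"wy": 0,"wz": 0,"grip": 1},
    {"dx": 0.014,"dy": 0.039,"dz": 0,"wx": 0,"wy": 0,"wz": 0,"grip": 1},
    {"dx": 0.014,"dy": 0.039,"dz": 0,"wx": 0,"wy": 0,"wz": 0,"grip": 1},
    {"dx": 0.014,"dy": 0.039,"dz": 0,"wx": 0,"wy": 0,"wz": 0,"grip": 1},
    {"dx": 0.014,"dy": 0.039,"dz": 0,"wx": 0,"wy": 0,"wz": 0,"grip": 1},
    {"dx": 0.014,"dy": 0.039,"dz": 0,"wx": 0,"wy": 0,"wz": 0,"grip": 1},
    {"dx": 0,"dy": 0,"dz": 0,"wx": 0,"wy": 0,"wz": 0,"grip": 1}
  ]
}}

```text
clock: 2.55
eef_pos: [526.2, 156.2, 230.8]
tcp_rot: [0.757, -0.653, 0.0, -0.0]
contact_force: [0.9, -0.8, 0.6]
finger_gap: -0.2
gripper_force: 0.0
```

>>> {"name": "jog_arm", "arguments": {
  "commands": [
    {"dx": 0.022,"dy": 0.035,"dz": 0,"wx": 0,"wy": 0,"wz": 0,"grip": 1},
    {"dx": 0.001,"dy": 0.004,"dz": -0.035,"wx": 0,"wy": 0,"wz": 0,"grip": 1},
    {"dx": 0,"dy": 0,"dz": -0.025,"wx": 0,"wy": 0,"wz": 0,"grip": 1},
    {"dx": 0,"dy": 0,"dz": -0.01,"wx": 0,"wy": 0,"wz": 0,"grip": 1},
    {"dx": -0.002,"dy": 0,"dz": -0.01,"wx": 0,"wy": 0,"wz": 0,"grip": 1},
    {"dx": -0.002,"dy": 0,"dz": -0.01,"wx": 0,"wy": 0,"wz": 0,"grip": 1},
    {"dx": -0.002,"dy": 0,"dz": -0.008,"wx": 0,"wy": 0,"wz": 0,"grip": 1},
    {"dx": 0,"dy": 0,"dz": -0.007,"wx": 0,"wy": 0,"wz": 0,"grip": 1}
  ]
}}

```text
clock: 3.22
eef_pos: [541.1, 189.5, 126.8]
tcp_rot: [0.756, -0.655, 0.0, -0.001]
contact_force: [-0.6, 0.3, 1.2]
finger_gap: 0.0
gripper_force: 0.5
```

>>> {"name": "jog_arm", "arguments": {
  "commands": [
    {"dx": 0,"dy": 0.002,"dz": -0.004,"wx": 0,"wy": 0,"wz": 0,"grip": 1},
    {"dx": 0,"dy": 0,"dz": -0.003,"wx": 0,"wy": 0,"wz": 0,"grip": 1},
    {"dx": 0,"dy": 0,"dz": 0,"wx": 0,"wy": 0,"wz": 0,"grip": 1}
  ]
}}

```text
clock: 3.47
eef_pos: [541.0, 191.4, 120.7]
tcp_rot: [0.756, -0.655, 0.0, 0.0]
contact_force: [-6.8, -2.6, 14.3]
finger_gap: -0.0
gripper_force: 6.9
```

>>> {"name": "jog_arm", "arguments": {
  "commands": [
    {"dx": 0,"dy": 0,"dz": 0.025,"wx": 0,"wy": 0,"wz": 0,"grip": 1},
    {"dx": 0,"dy": 0,"dz": 0.025,"wx": 0,"wy": 0,"wz": 0,"grip": 1},
    {"dx": 0.023,"dy": -0.034,"dz": 0,"wx": 0,"wy": 0,"wz": 0,"grip": 1},
    {"dx": 0.023,"dy": -0.036,"dz": 0,"wx": 0,"wy": 0,"wz": 0,"grip": 1},
    {"dx": 0.022,"dy": -0.038,"dz": 0,"wx": 0,"wy": 0,"wz": 0,"grip": 1},
    {"dx": 0,"dy": 0,"dz": -0.02,"wx": 0,"wy": 0,"wz": 0,"grip": 1},
    {"dx": 0,"dy": 0,"dz": 0,"wx": 0,"wy": 0,"wz": 0,"grip": 1}
  ]
}}

```text
clock: 4.05
eef_pos: [606.8, 84.1, 146.7]
tcp_rot: [0.754, -0.656, -0.001, 0.001]
contact_force: [-1.8, 0.1, -2.2]
finger_gap: 0.0
gripper_force: 0.0
```

```bash
python3 - <<'E'
from h import *
o=[]
for cam in("side","top"):
    f=ctrl.grab_frame(cam)
    for n in("lever_pad","button_top","pull_grip"):
        print(cam,n,[(w(cam,d["at"]).round().tolist(),round(d["p"],2)) for d in ctrl.landmark_of(cam,n)[:2]])
    c=f[200:380,150:300] if cam=="side" else f[110:230,60:260]
    o.append(cv2.resize(c[:,:,::-1],(400,480),interpolation=2) if cam=="side" else cv2.resize(c[:,:,::-1],(400,240),interpolation=2))
o[1]=cv2.copyMakeBorder(o[1],0,240,0,0,0)
cv2.imwrite("pics/c1.png",np.hstack(o))
print(ctrl.get_state()["eef_pos"],ctrl.get_state()["joint_pos"])
E
```

```text
side lever_pad [([541.0, 193.0, 125.0], 0.65)]
side button_top [([476.0, -421.0, 1.0], 0.53)]
side pull_grip [([621.0, 9.0, 84.0], 0.71)]
top lever_pad [([541.0, 197.0, 124.0], 0.75)]
top button_top [([724.0, -388.0, -6.0], 0.69)]
top pull_grip [([617.0, 11.0, 87.0], 0.64)]
[607.39496913  87.44902314 150.22225474] [ 4.60941607e-01  3.20581802e-01 -2.39396690e-01  1.32530361e-04
 -1.00942887e+00 -3.16670682e-01]
```

View pics/c1.png

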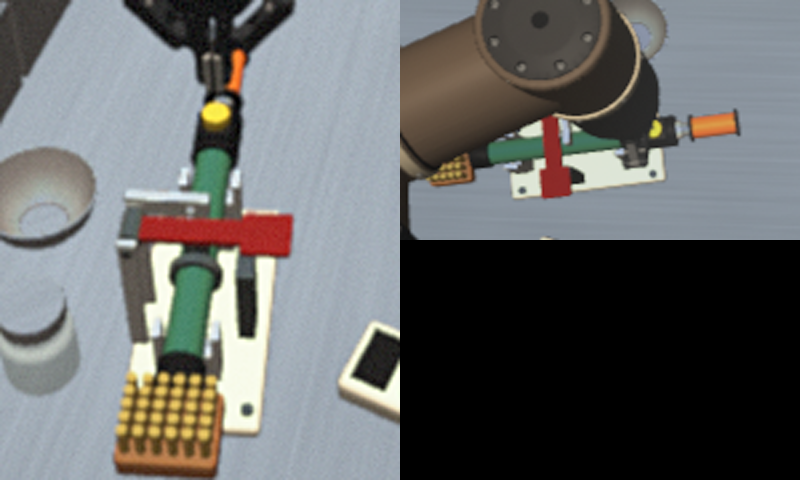

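The picture shows the lever level and down at (265,235), pad height about 124 mm, with the tool just over the button at (215,110). Next I press the button.

>>> {"name": "jog_arm", "arguments": {
  "commands": [
    {"dx": 0.002,"dy": -0.003,"dz": -0.02,"wx": 0,"wy": 0,"wz": 0.8,"grip": 1},
    {"dx": 0,"dy": 0,"dz": -0.012,"wx": 0,"wy": 0,"wz": 0,"grip": 1},
    {"dx": 0,"dy": 0,"dz": -0.004,"wx": 0,"wy": 0,"wz": 0,"grip": 1},
    {"dx": 0,"dy": 0,"dz": -0.003,"wx": 0,"wy": 0,"wz": 0,"grip": 1},
    {"dx": 0,"dy": 0,"dz": -0.002,"wx": 0,"wy": 0,"wz": 0,"grip": 1},
    {"dx": 0,"dy": 0,"dz": 0,"wx": 0,"wy": 0,"wz": 0,"grip": 1}
  ]
}}

```text
clock: 4.95
eef_pos: [609.3, 83.7, 109.1]
tcp_rot: [0.761, -0.649, 0.0, -0.0]
contact_force: [0.2, 0.5, 1.0]
finger_gap: -0.0
gripper_force: 0.0
```

>>> {"name": "jog_arm", "arguments": {
  "commands": [
    {"dx": 0,"dy": 0,"dz": -0.0015,"wx": 0,"wy": 0,"wz": 0,"grip": 1},
    {"dx": 0,"dy": 0,"dz": -0.001,"wx": 0,"wy": 0,"wz": 0,"grip": 1},
    {"dx": 0,"dy": 0,"dz": 0,"wx": 0,"wy": 0,"wz": 0,"grip": 1}
  ]
}}

```text
clock: 5.2
eef_pos: [609.6, 83.6, 108.6]
tcp_rot: [0.761, -0.649, 0.001, -0.001]
contact_force: [-7.4, -0.1, 16.2]
finger_gap: 0.3
gripper_force: 7.8
```

>>> {"name": "jog_arm", "arguments": {
  "commands": [
    {"dx": 0,"dy": 0,"dz": 0.035,"wx": 0,"wy": 0,"wz": 0,"grip": 1},
    {"dx": 0.005,"dy": -0.035,"dz": 0.015,"wx": 0,"wy": 0,"wz": 0,"grip": 0},
    {"dx": 0.0055,"dy": -0.035,"dz": 0,"wx": 0,"wy": 0,"wz": 0,"grip": 0},
    {"dx": 0,"dy": 0,"dz": 0,"wx": 0,"wy": 0,"wz": 0,"grip": 0},
    {"dx": 0,"dy": 0,"dz": 0,"wx": 0,"wy": 0,"wz": 0,"grip": 0},
    {"dx": 0,"dy": 0,"dz": 0,"wx": 0,"wy": 0,"wz": 0,"grip": 0},
    {"dx": 0,"dy": 0,"dz": 0,"wx": 0,"wy": 0,"wz": 0,"grip": 0}
  ]
}}

```text
clock: 5.78
eef_pos: [619.6, 14.0, 155.7]
tcp_rot: [0.76, -0.649, -0.0, 0.0]
contact_force: [0.3, -0.2, 0.2]
finger_gap: 72.4
gripper_force: 0.0
```

```bash
python3 - <<'E'
from h import *
for cam in("side","top"):
    f=ctrl.grab_frame(cam)
    for n in("lever_pad","button_top","pull_grip"):
        print(cam,n,[(w(cam,d["at"]).round().tolist(),round(d["p"],2)) for d in ctrl.landmark_of(cam,n)[:2]])
    if cam=="side": cv2.imwrite("pics/c2.png",cv2.resize(f[160:300,150:320,::-1],(680,560),interpolation=2))
print(ctrl.get_state()["eef_pos"],ctrl.get_state()["finger_gap"])
E
```

```text
side lever_pad [([543.0, 190.0, 123.0], 0.64)]
side button_top [([610.0, 82.0, 110.0], 0.64)]
side pull_grip [([619.0, 12.0, 84.0], 0.66), ([477.0, -420.0, 2.0], 0.57)]
top lever_pad [([473.0, -416.0, -1.0], 0.73), ([540.0, 195.0, 126.0], 0.66)]
top button_top [([610.0, 85.0, 110.0], 0.63)]
top pull_grip [([619.0, 10.0, 87.0], 0.43)]
[619.72161024  13.78239375 155.72924678] 85.21925012358822
```

View pics/c2.png

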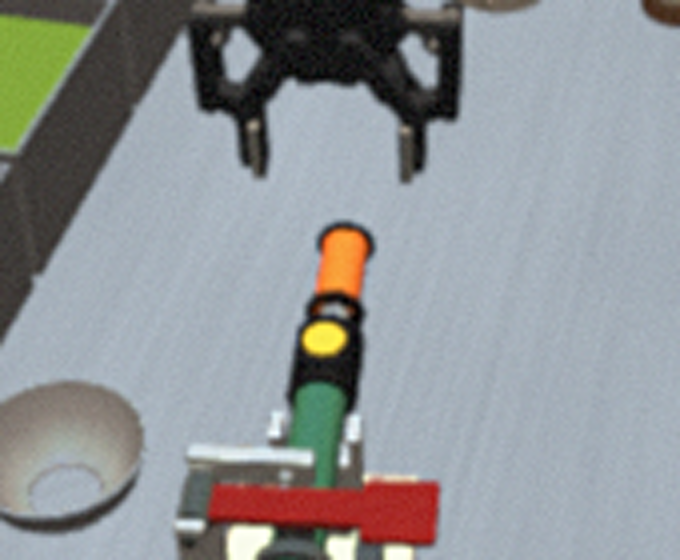

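The button at (325,338) is in, reading 110 mm. The lever is still down, and the open fingers straddle the grip's line at (345,260). Next I descend and grip.

>>> {"name": "jog_arm", "arguments": {
  "commands": [
    {"dx": 0.0005,"dy": -0.002,"dz": -0.03,"wx": 0,"wy": 0,"wz": 0,"grip": 0},
    {"dx": 0,"dy": 0,"dz": -0.03,"wx": 0,"wy": 0,"wz": 0,"grip": 0},
    {"dx": 0,"dy": 0,"dz": -0.02,"wx": 0,"wy": 0,"wz": 0,"grip": 0},
    {"dx": 0,"dy": 0,"dz": -0.01,"wx": 0,"wy": 0,"wz": 0,"grip": 0},
    {"dx": 0,"dy": 0,"dz": 0,"wx": 0,"wy": 0,"wz": 0,"grip": 0},
    {"dx": 0,"dy": 0,"dz": 0,"wx": 0,"wy": 0,"wz": 0,"grip": 1},
    {"dx": 0,"dy": 0,"dz": 0,"wx": 0,"wy": 0,"wz": 0,"grip": 1},
    {"dx": 0,"dy": 0,"dz": 0,"wx": 0,"wy": 0,"wz": 0,"grip": 1},
    {"dx": 0,"dy": 0,"dz": 0,"wx": 0,"wy": 0,"wz": 0,"grip": 1},
    {"dx": 0,"dy": 0,"dz": 0,"wx": 0,"wy": 0,"wz": 0,"grip": 1},
    {"dx": 0,"dy": 0,"dz": 0,"wx": 0,"wy": 0,"wz": 0,"grip": 1}
  ],
  "force": 60
}}

```text
clock: 7.1
eef_pos: [620.3, 11.5, 66.9]
tcp_rot: [0.76, -0.65, 0.0, -0.0]
contact_force: [-3.8, 0.4, 5.8]
finger_gap: 24.4
gripper_force: 58.4
```

>>> {"name": "jog_arm", "arguments": {
  "commands": [
    {"dx": 0.0012,"dy": -0.008,"dz": 0,"wx": 0,"wy": 0,"wz": 0,"grip": 1},
    {"dx": 0.0012,"dy": -0.008,"dz": 0,"wx": 0,"wy": 0,"wz": 0,"grip": 1},
    {"dx": 0.0013,"dy": -0.008,"dz": 0,"wx": 0,"wy": 0,"wz": 0,"grip": 1},
    {"dx": 0.0013,"dy": -0.008,"dz": 0,"wx": 0,"wy": 0,"wz": 0,"grip": 1},
    {"dx": 0.0013,"dy": -0.008,"dz": 0,"wx": 0,"wy": 0,"wz": 0,"grip": 1},
    {"dx": 0,"dy": 0,"dz": 0,"wx": 0,"wy": 0,"wz": 0,"grip": 1}
  ]
}}

```text
clock: 7.6
eef_pos: [626.6, -28.9, 66.8]
tcp_rot: [0.76, -0.65, -0.0, -0.0]
contact_force: [-5.1, 4.6, 6.2]
finger_gap: 24.4
gripper_force: 58.5
```

Following well, with about 4–5 N of spring force. I'll continue to the second stop.

>>> {"name": "jog_arm", "arguments": {
  "commands": [
    {"dx": 0.0012,"dy": -0.008,"dz": 0,"wx": 0,"wy": 0,"wz": 0,"grip": 1},
    {"dx": 0.0012,"dy": -0.008,"dz": 0,"wx": 0,"wy": 0,"wz": 0,"grip": 1},
    {"dx": 0.0013,"dy": -0.008,"dz": 0,"wx": 0,"wy": 0,"wz": 0,"grip": 1},
    {"dx": 0.0013,"dy": -0.008,"dz": 0,"wx": 0,"wy": 0,"wz": 0,"grip": 1},
    {"dx": 0.0013,"dy": -0.008,"dz": 0,"wx": 0,"wy": 0,"wz": 0,"grip": 1},
    {"dx": 0.0013,"dy": -0.008,"dz": 0,"wx": 0,"wy": 0,"wz": 0,"grip": 1},
    {"dx": 0.0008,"dy": -0.005,"dz": 0,"wx": 0,"wy": 0,"wz": 0,"grip": 1},
    {"dx": 0,"dy": 0,"dz": 0,"wx": 0,"wy": 0,"wz": 0,"grip": 1}
  ]
}}

```text
clock: 8.27
eef_pos: [634.6, -81.0, 66.6]
tcp_rot: [0.76, -0.65, -0.0, -0.001]
contact_force: [-5.2, 7.6, 5.9]
finger_gap: 24.3
gripper_force: 58.6
```

>>> {"name": "jog_arm", "arguments": {
  "commands": [
    {"dx": 0.0005,"dy": -0.003,"dz": 0,"wx": 0,"wy": 0,"wz": 0,"grip": 1},
    {"dx": 0.0005,"dy": -0.003,"dz": 0,"wx": 0,"wy": 0,"wz": 0,"grip": 1},
    {"dx": 0.0003,"dy": -0.002,"dz": 0,"wx": 0,"wy": 0,"wz": 0,"grip": 1},
    {"dx": 0,"dy": 0,"dz": 0,"wx": 0,"wy": 0,"wz": 0,"grip": 1}
  ]
}}

```text
clock: 8.6
eef_pos: [635.8, -88.4, 66.6]
tcp_rot: [0.76, -0.65, -0.001, -0.001]
contact_force: [-4.8, 8.3, 6.1]
finger_gap: 24.1
gripper_force: 58.6
```

>>> {"name": "jog_arm", "arguments": {
  "commands": [
    {"dx": 0.0003,"dy": -0.002,"dz": 0,"wx": 0,"wy": 0,"wz": 0,"grip": 1},
    {"dx": 0.0002,"dy": -0.0015,"dz": 0,"wx": 0,"wy": 0,"wz": 0,"grip": 1},
    {"dx": 0,"dy": 0,"dz": 0,"wx": 0,"wy": 0,"wz": 0,"grip": 1}
  ]
}}

```text
clock: 8.85
eef_pos: [636.2, -90.7, 66.5]
tcp_rot: [0.76, -0.65, -0.001, -0.001]
contact_force: [-5.9, 13.8, 8.2]
finger_gap: 24.2
gripper_force: 58.6
```

The force rose to 14 N after about 103 mm, which is 100 mm plus the 3 mm of clamp play. I'll verify with the cameras.

```bash
python3 - <<'E'
from h import *
for cam in("side","top"):
    f=ctrl.grab_frame(cam)
    for n in("lever_pad","button_top","pull_grip"):
        print(cam,n,[(w(cam,d["at"]).round().tolist(),round(d["p"],2)) for d in ctrl.landmark_of(cam,n)[:2]])
    if cam=="side": cv2.imwrite("pics/c3.png",cv2.resize(f[160:300,150:320,::-1],(680,560),interpolation=2))
s=ctrl.get_state();print(s["eef_pos"],s["contact_force"],s["clock"])
E
```

```text
side lever_pad [([543.0, 193.0, 123.0], 0.86)]
side button_top [([612.0, 81.0, 110.0], 0.39)]
side pull_grip [([638.0, -92.0, 84.0], 0.47)]
top lever_pad []
top button_top [([611.0, 81.0, 108.0], 0.59), ([612.0, -416.0, 2.0], 0.19)]
top pull_grip []
[636.1597938  -90.64484867  66.48608908] [-5.12767624 12.21397577  6.51227125] 9.25
```

View pics/c3.png

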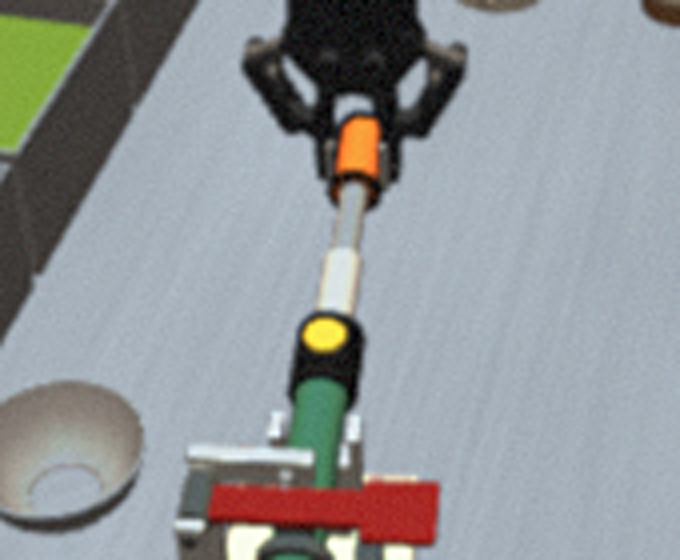

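Both tubes show: aluminium at (340,280) and steel at (350,215). The grip is held at (358,150), the button is in and the lever is down. I'll add a 1 mm pull to confirm the stop.

>>> {"name": "jog_arm", "arguments": {
  "commands": [
    {"dx": 0.0002,"dy": -0.001,"dz": 0,"wx": 0,"wy": 0,"wz": 0,"grip": 1},
    {"dx": 0,"dy": 0,"dz": 0,"wx": 0,"wy": 0,"wz": 0,"grip": 1},
    {"dx": 0,"dy": 0,"dz": 0,"wx": 0,"wy": 0,"wz": 0,"grip": 1}
  ]
}}

```text
clock: 9.5
eef_pos: [636.2, -90.8, 66.4]
tcp_rot: [0.76, -0.649, -0.001, -0.001]
contact_force: [-7.4, 17.1, 6.5]
finger_gap: 24.1
gripper_force: 58.6
```

It's firmly at the second stop: the force went up with only about 0.1 mm of movement.

```bash
python3 -c "
from workcell import ctrl
print(ctrl.job_done())"
```

```text
the job is handed in; nothing more can be done
None
```

I clamped the lever, latched the button, and pulled both tubes out to the second stop, with the arm still gripping and holding the grip there; the job is handed in at about 9.5 s, but no verdict was returned.

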